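Fit the bayonet filter cartridge to the air unit and hang up its cover

TASK

Swing the swivel hook round so that it points straight out over its tray, then take the black cover off the slanted filter socket and hang it by its bail on the hook. Then put the filter cartridge with the bar grip and two lugs into the socket, push it down against the spring, turn it a quarter clockwise and let it click home, and let go of it. Do not drop the cover, and leave the other things on the bench where they are.

Things in the scene. Friction and masses are not known exactly. Their poses are not given: they have to be found in the camera images.
- unit: Grey air-line service unit, fixed to the bench: base plate 150 mm wide, 12 mm high, from 50 mm before to 140 mm behind the origin, a slanted aluminium filter socket in front and behind it a block 142 mm high with a gauge on top (to 155 mm). Origin: on the bench directly under the centre of the socket mouth. -x: its front, roughly towards the robot; z up.
- socket: Aluminium tube, 92 mm outside diameter, 112 mm long, fixed to the unit, leaning 30 degrees from vertical with its mouth to the unit's front. Origin: centre of the mouth's rim plane, 145 mm above the bench. z: tube axis, out of the mouth; y: level, to the unit's left; x: up the slope, away from the front. Mouth: collar with a 53 mm bore and two lug slots; 52 mm foot guide below.
- slot (a point): One of two entry slots in the collar, at opposite sides on the socket's x line (this one on +x, 32 mm from the axis, in the rim plane; axes as the socket). 16 mm wide, out to 38 mm from the axis. Below the collar is a free ring (to 32 mm deep) where the lugs turn. From the slots they turn only clockwise seen from outside the mouth (negative about z), once their top is over 9.5 mm below the rim plane.
- notch (a point): One of two home notches under the collar, at opposite sides on the socket's y line, a quarter turn from the slots; small dark nubs on the rim mark them (this one on -y, 32 mm from the axis, in the rim plane; axes as the socket). 16 mm wide. Here the spring lifts the lugs until their top is 5 mm below the rim plane. Walls stop the lugs beyond the notches.
- plunger (a joint): Spring plunger, a steel disc at the bottom of the socket that the cartridge foot presses: slide, 0 = spring extended (disc face 71 mm below the rim plane), grows as it is pressed, at most 0.016 m. Spring 3.6 N at 0, plus 0.45 N per mm. About 0.004 when the cartridge is home, 0.012 with its flange hard on the rim.
- cover: Black round dust cover, 100 mm diameter, 6 mm thick, with a plug under it (48 mm wide, 12 mm deep) and a steel bail on top; about 140 g, loose. It starts on the socket mouth, plug in the bore, leaning with it. Origin: centre of the disc's underside; z: up out of the disc; y: along the bail's crossbar. It lifts off straight along its z.
- bail (a point): Centre of the cover's bail crossbar, 58 mm above the cover's origin, axes as the cover. The crossbar is 100 mm long (y) and 12 x 12 mm thick, on two 8 mm wide legs at y = +-46 mm: the window below it is 84 mm wide and 46 mm high.
- cartridge: The filter cartridge to fit: white cylinder 48 mm diameter, tapered foot, two lugs at opposite sides, grey 72 mm flange (83 to 89 mm up) with a straight bar grip; 121 mm tall, about 180 g, loose, standing. Origin: centre of the underside; z: axis, up to the grip; x: line of both lugs and bar (a half turn makes no difference). Bar 64 mm long (x), 14 mm thick (y), 89 to 121 mm up.
- lugs (a point): On the cartridge's axis at the height of the top of its lugs (70 mm above its origin, 13 mm under its flange), axes as the cartridge. Lugs: 10 mm wide, 8 mm high, reaching 35 mm from the axis.
- stand: Steel tray 200 x 130 x 16 mm, fixed to the bench, with an 18 mm thick post and the swivel hook on it. Origin: on the bench at the post's foot; -x: along the tray's long way, which reaches 150 mm that way from the post (50 mm the other way). z up.
- hook_seat (a point): Point on top of the hook arm, 80 mm out from the post's axis, where the bail may rest; axes as the hook.
- spare: Look-alike that is to stay: same white cylinder but a screw thread instead of lugs and a round 40 mm knob instead of the bar; 119 mm tall, standing. Origin: centre of the underside.
- chainring: Steel chainring, 118 mm diameter, 4 mm thick, lying flat; to stay. Origin: its centre.
- crank: Aluminium crank arm, 200 mm long, 16 mm high, lying; to stay. Origin: at its wide end, it runs along its +x.
- wrench: Steel wrench, 180 mm long, lying along its x; to stay.
- jar: White jar, 70 mm diameter, 80 mm tall; to stay.
- flask: Grey bottle, 64 mm diameter, 190 mm tall; to stay.
- driver: Screwdriver, 200 mm long, lying along its x; to stay.
- hook_axis (a point): Swivel hook on the post: level arm, 11 mm round bar, running from the post along its own -x to 105 mm, where it turns up to a tip 21 mm above the arm's centre line. This point: on the post's axis at the arm's centre line, 170 mm above the bench; z up; the axes turn with the hook. Post cap 26 mm wide, 12 mm above that line. It stays where it is left and turns with about 0.06 N m.
- hook (a joint): Swivel of the hook, about vertical: 0 = the arm points straight out over the tray (the stand's -x), positive turns it anticlockwise seen from above; range -1.9 to 1.9. It starts turned well aside, on the negative side (clockwise).
There are look-alikes about, which are no part of the job. Leave any brown look-alike of the stand alone. What is shaped like the cover but orange is not meant.

How it is judged:
By the outcome, as a careful person would: the job done as asked, in the order asked, and still so for the second after the job is handed in, with the robot touching nothing.
It also fails if it takes over 72 s, if anything falls off the work surface, if the arm or the gripper's body presses on something with over 40 N, if the wrist force passes 120 N, or if a joint passes its speed limit or range.

ROBOT

A 6-joint arm with a two-finger parallel gripper is mounted at the origin on the work surface. World frame = base frame: x ahead of the robot, y to its left, z up, the work surface at z = 0. Lengths are in mm, angles in rad, forces in N, time in s.
With the tool pointing down it reaches from about 275 to 750 mm from the base axis. Payload 10.2 kg.
Tool frame: the origin (TCP) lies midway between the tips of the shut fingers; the grasp point (between the pads) lies 19 mm behind it (r.pinch_z is the distance from the TCP to the grasp point, in mm); z points along the fingers, y is the direction in which the jaws open and shut (so a half turn about z gives the same grasp; the last joint's range is limited). The gripper opens to 88 mm and grips with 3 to 60 N. Pads are 18 mm wide; open, the fingers measure 123 mm over their backs; the gripper's body (75 mm by 187 mm) begins 45 mm behind the grasp point.
Start: joints at [1.109, 0.313, 1.498, -0, 1.331, -0.223], TCP at [124.194, 510.105, 238.72] pointing down, gripper open.
Joint ranges: [-2.94, 2.94], [-0.97, 2.17], [0.19, 2.56], [-1.23, 4.37], [0.02, 3.11], [-2.88, 2.88]. Speed limits (rad/s): [2.39, 2.39, 3.01, 3.14, 3.14, 3.14].

INTERFACE

Orientations are given as a rotation vector (axis times angle).
In Python, from workcell import r gives the robot as it stands.
- The arm moves only by the tool send_rows, never from a script. Its argument "series" is one flat list of numbers, 7 for each row, row after row: the opening, from 0 (shut) to 1 (fully open), then the shift along the tool's x, y, z in mm, then the turn, a rotation vector about the tool's x, y, z in degrees. A call has exactly 5 rows; each row is the pose to reach, as a shift and turn from the pose measured when the call began, along the tool's axes at that moment; what a row does not reach only later rows make up. A row lasts 1/8 s, in which the tool goes at most 62.5 mm and 10.7 degrees, less where a joint would pass 70% of its speed; a pose out of reach is approached as far as the arm can. A call with a gripper value outside its range is refused whole. The fingers move at their own pace and stop on an object; the grip force is fixed at half the most. Time passes only in rows, so rows that repeat a pose let the fingers close, or fill a call up. It gives the time, the measured TCP pose, the force and the opening at its end, in the units of the state.
- r.get_state(): the state, without advancing time (a new reading comes with each control period).
- r.get_image(name): name is "scene" or "top" or "wrist"; returns (picture, depth): 480x640x3 uint8, red, green, blue; 480x640 float32, mm along the optical axis (not along the pixel's ray), 0 where there is no reading.
- r.camera_model(name): a dict with "mtx" (3x3 intrinsics, pixels), "cam_to_world" (4x4, takes a point from camera to world coordinates); the wrist camera has in their place "mount" (4x4, takes a point from camera to tool coordinates, whose origin is the TCP and whose axes are the flange's). Camera axes: x right, y down, z forward; pixel columns grow to the right and rows downward; lengths in mm; the calibration is good to about 2 mm. The wrist camera is an equidistant fisheye: a pixel r from the principal point sees the ray r / f radians off the axis. A picture is of the moment at which its call begins: read the wrist's pose just before it. camera_model takes no time and is no camera call.
- r.sign_off(): hands the job in, once; it reports no verdict.
Trained networks look in the newest picture that a camera, given by its name, has taken for a name from the list of things; names that differ only in an ending like _2 or _b are one class to them, and where a whole thing is asked for, a point or a joint stands for the part that bears it (a point fixed in the world has none). Each returns a list of dicts, best first, with "p" (0 to 1); they miss things now and then, are a little off and sometimes report something else, mostly with a low value. They report only what shows in the picture. A call takes as long as a camera call. They do not tell look-alikes from the thing itself.
- r.silhouettes(camera, label): "pixels" (480x640 bool, what is visible of it).
- r.landmark_of(camera, label): "centre" ([x, y, z] in mm, in world coordinates, good to about 4 mm: a listed point, or the origin of a listed thing).
The state is a dict: "time": time; "joint_positions": joint angles; "joint_vel": joint speeds; "joint_efforts": joint torques, N m; "ee_pos": TCP position; "tcp_rot": TCP orientation; "wrist_force": force on the tool from outside, world axes, zero at the start; "torque": the same for the moment, N m; "opening": finger opening in mm.
Only numpy, scipy, OpenCV 4.12 (cv2) and the standard library are available. Lean on these libraries where they do the work, as an engineer would, in place of code of your own. Each camera call takes 0.05 s, during which the arm holds its last target. There are 200 camera calls.

## Working session

There is one attempt and no reset: what is moved stays moved. The work goes in short steps, Python scripts to look and compute and a tool call to move; the robot and the scene stay as the last step left them, time stands still between calls to the robot, and variables do not carry over. Pictures are saved under pics/ and viewed, about 8 in all and at most 12, crops included, and the job is handed in when it is done.

Besides the shell and the picture viewer there is one more tool, called after "Emit:" as name(argument=value, ...) on one line, values as JSON. send_rows: Moves the arm, as the interface text tells. Its arguments: {"type":"object","properties":{"series":{"type":"array"}},"required":["series"]}

```bash
ls; mkdir -p pics; cat > h.py <<'E'
from workcell import r
import numpy as np, cv2
from scipy.spatial.transform import Rotation as R
def save(n,img,crop=None,s=1):
    if crop: img=img[crop[1]:crop[3],crop[0]:crop[2]]
    img=cv2.resize(img,None,fx=s,fy=s,interpolation=cv2.INTER_CUBIC)
    cv2.imwrite('pics/'+n+'.png',img[:,:,::-1])
def pix(c,P):
    m=r.camera_model(c); p=np.linalg.inv(m['cam_to_world'])@np.r_[P,1]; q=m['mtx']@p[:3]; return q[:2]/q[2]
def cloud(c,d):
    m=r.camera_model(c); K=m['mtx']; T=np.array(m['cam_to_world'])
    v,u=np.indices(d.shape); P=np.stack([(u-K[0][2])/K[0][0]*d,(v-K[1][2])/K[1][1]*d,d],-1)
    return P@T[:3,:3].T+T[:3,3]
E
python3 - <<'E'
from h import *
np.set_printoptions(suppress=True,precision=1)
for c in ['scene','top']:
    im,d=r.get_image(c); save(c+'0',im); np.savez(c+'0.npz',im=im,d=d)
    for n in ['unit','socket','slot','notch','cover','bail','cartridge','lugs','stand','hook_seat','hook_axis','spare','chainring','crank','wrench','jar','flask','driver']:
        for x in r.landmark_of(c,n): 
            if x['p']>.2: print(c,n,round(x['p'],2),np.array(x['centre']),pix(c,x['centre']))
print(r.get_state())
print(r.camera_model('top'),r.camera_model('scene'),r.camera_model('wrist'))
E
```

```text
pics
scene unit 0.87 [ 535.6 -113.    -0.7] [269.7 277.6]
scene unit 0.24 [ 507.8 -119.7  195.2] [270.5 208.1]
scene socket 0.85 [ 540.4 -114.9  141.1] [262.2 235.5]
scene slot 0.97 [ 562.6 -108.2  160.1] [255.4 236.4]
scene notch 0.98 [ 542.6 -142.4  146. ] [252.7 227.8]
scene cover 0.95 [391.4 -75.4  13.7] [325.9 248.8]
scene cover 0.9 [ 534.  -115.1  135. ] [264.7 235.9]
scene cover 0.38 [366.5 359.    2.3] [485.7 357.9]
scene bail 0.88 [389.2 -75.2  69.4] [326.6 232. ]
scene bail 0.87 [ 509.  -117.1  198.3] [270.8 207.9]
scene bail 0.49 [393.4  78.8   2.5] [374.  288.6]
scene bail 0.32 [756.5  47.8   2.9] [239.1 382.5]
scene cartridge 0.97 [ 446.3 -337.3   -2.3] [237.9 210.5]
scene lugs 0.95 [ 448.3 -338.6   72.2] [233.3 188.7]
scene stand 0.85 [227.9 323.6  -1.9] [508.5 309.9]
scene stand 0.8 [597.1 238.8  -0.2] [365.3 393.4]
scene stand 0.57 [ 535.4 -110.1    0.2] [270.6 278. ]
scene hook_seat 0.79 [539.8 287.5 176.6] [413.5 340.6]
scene hook_seat 0.79 [146.5 328.4 172.9] [553.4 236.6]
scene hook_seat 0.62 [ 565.4 -109.9  158.5] [253.9 237.2]
scene hook_seat 0.38 [ 536.6 -113.2
[... 2356 characters left out ...]
,    0.1,  411.9],
       [  -1. ,   -0. ,   -0. ,    0.4],
       [   0. ,   -0.1,   -1. , 1525.9],
       [   0. ,    0. ,    0. ,    1. ]])} {'mtx': array([[577.7,   0. , 324.7],
       [  0. , 577.7, 253.9],
       [  0. ,   0. ,   1. ]]), 'cam_to_world': array([[  -0.7,    0.5,   -0.5, 1034.3],
       [   0.7,    0.5,   -0.5,  572. ],
       [  -0. ,   -0.7,   -0.7, 1021.4],
       [   0. ,    0. ,    0. ,    1. ]])} {'mtx': array([[371.6,   0. , 314. ],
       [  0. , 371.6, 237.7],
       [  0. ,   0. ,   1. ]]), 'mount': array([[  -0. ,   -1. ,   -0.3,   76.7],
       [   1. ,   -0. ,    0. ,   -0.2],
       [  -0. ,   -0.3,    1. , -146.7],
       [   0. ,    0. ,    0. ,    1. ]])}
```

View both.

View pics/scene0.png

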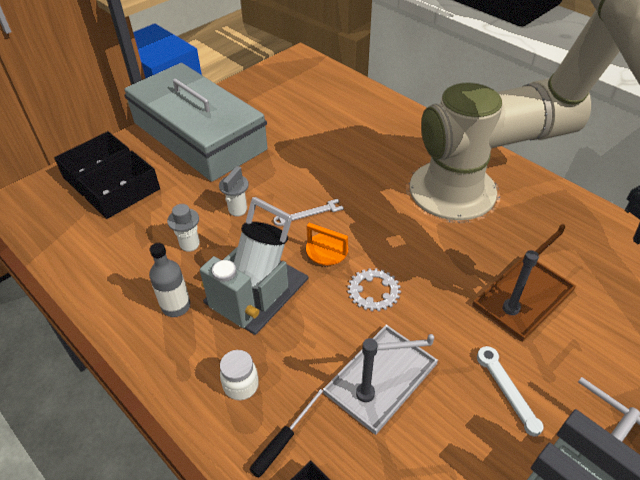

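View pics/top0.png

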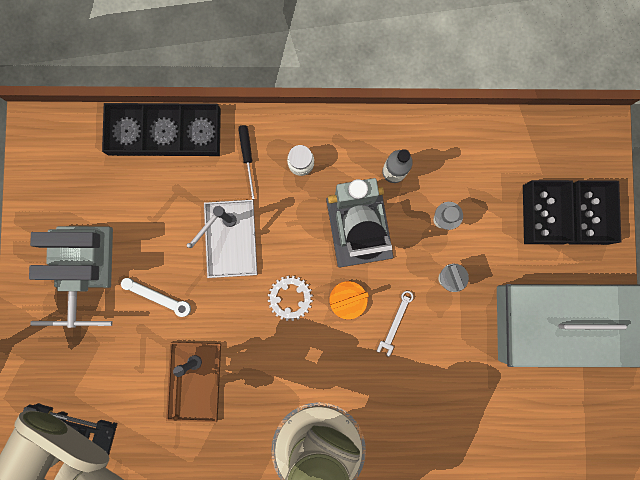

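```bash
cat > m.py <<'E'
from h import *
np.set_printoptions(suppress=True,precision=1)
C={}
for c in ['scene','top']:
    z=np.load(c+'0.npz'); P=cloud(c,z['d']).reshape(-1,3); C[c]=P[z['d'].ravel()>0]
def box(P,cx,cy,rad,z0,z1): return P[(np.hypot(P[:,0]-cx,P[:,1]-cy)<rad)&(P[:,2]>z0)&(P[:,2]<z1)]
def line(Q):
    m=Q.mean(0); u,s,v=np.linalg.svd(Q-m); return len(Q),m,v[0],s[:3]/np.sqrt(len(Q))
for c,P in C.items():
    Q=box(P,570,240,170,5,30); Q=Q[(Q[:,0]>430)]
    print(c,'tray',cv2.minAreaRect(Q[:,:2].astype(np.float32)),len(Q))
    print(c,'hook',line(box(P,600,239,130,162,185)), 'cap',box(P,600,239,40,175,190).mean(0))
    Q=box(P,600,239,140,155,215);Q=Q[np.hypot(Q[:,0]-600,Q[:,1]-239)>20]; print(' arm pts',line(Q), Q[np.argsort(-np.hypot(Q[:,0]-600,Q[:,1]-239))[:5]])
    print(c,'bail',line(box(P,510,-118,70,182,230)),np.ptp(box(P,510,-118,70,182,230),axis=0))
    Q=box(P,447,-337,45,112,130); print(c,'bar',line(Q),cv2.minAreaRect(Q[:,:2].astype(np.float32)))
    Q=box(P,580,-112,140,8,16); print(c,'base',cv2.minAreaRect(Q[:,:2].astype(np.float32)),len(Q))
    Q=box(P,600,-112,110,138,146); print(c,'block',cv2.minAreaRect(Q[:,:2].astype(np.float32)),len(Q))
E
python3 m.py; python3 -c "
from h import *
z=np.load('scene0.npz')['im'];save('c1',np.hstack([cv2.resize(z[160:320,180:340],(400,400)),cv2.resize(z[320:440,310:450],(400,400))]))"
```

```text
scene tray ((564.8450927734375, 237.33226013183594), (316.196044921875, 316.79632568359375), 29.812562942504883) 4762
scene hook (586, array([574. , 265.3, 175.8]), array([ 0.8, -0.6,  0. ]), array([37.2,  5.7,  3.8])) cap [598.1 244.4 180.7]
 arm pts (366, array([549.5, 284.1, 175.6]), array([ 0.8, -0.6, -0.1]), array([27.4,  4.7,  2.8])) [[516.8 310.9 169.4]
 [515.6 308.6 190.4]
 [517.2 310.2 187.7]
 [516.8 309.6 189.8]
 [518.2 311.2 186.8]]
scene bail (361, array([ 511. , -115.6,  196.9]), array([-0.2,  1. , -0. ]), array([32.8,  6.3,  3.2])) [ 39.3 103.6  24.4]
scene bar (152, array([ 449.4, -334.6,  119.2]), array([ 0.9,  0.3, -0. ]), array([19.2,  4.6,  3. ])) ((447.7270202636719, -337.2291259765625), (65.3056411743164, 19.399133682250977), 19.39790916442871)
scene base ((583.7964477539062, -104.04407501220703), (197.5910186767578, 150.5789031982422), 9.686866760253906) 1002
scene block ((596.1307373046875, -103.2154769897461), (178.32376098632812, 102.62911987304688), 10.557038307189941) 787
top tray ((585.0099487304688, 239.3118896484375), (308.2892761230469, 337.881011962890
[... 211 characters left out ...]
0.6,  0.1]), array([26.4,  5.1,  3.1])) [[514.8 307.4 186. ]
 [517.1 309.7 186.6]
 [514.6 304.4 189.3]
 [517.1 307.3 186.6]
 [514.9 302.9 185.2]]
top bail (286, array([ 509.1, -118.2,  199.5]), array([-0.2,  1. , -0. ]), array([30.2,  5.6,  3.6])) [36.8 98.2 28.9]
top bar (164, array([ 448.1, -337.1,  120.6]), array([-0.9, -0.4, -0. ]), array([18.3,  4.4,  3.1])) ((448.1960754394531, -337.674560546875), (63.995635986328125, 15.412076950073242), 19.5858211517334)
top base ((566.9955444335938, -119.94204711914062), (224.89498901367188, 264.2073669433594), 10.610305786132812) 910
top block ((592.2840576171875, -103.48367309570312), (182.84030151367188, 99.12214660644531), 9.101119995117188) 527
```

View pics/c1.png

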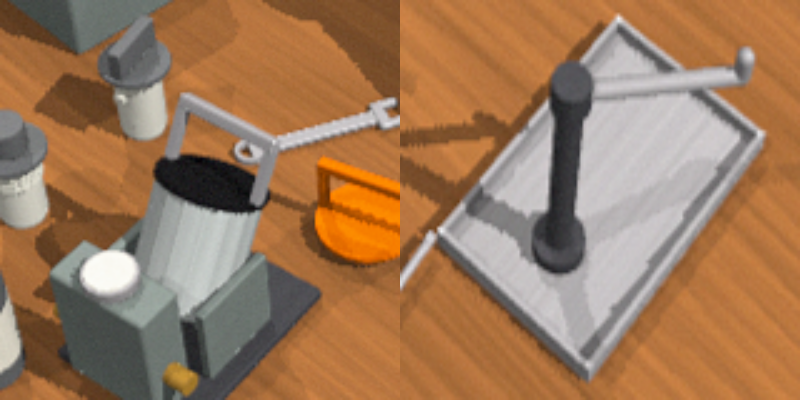

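```bash
cat >> h.py <<'E'
def go(p,Rt):
    "tool-frame shift(mm), turn(deg) from the current pose to TCP p, rotation matrix Rt"
    s=r.get_state(); R0=R.from_rotvec(s['tcp_rot']); 
    return R0.inv().apply(np.array(p)-s['ee_pos']).round(1),(R0.inv()*R.from_matrix(Rt)).as_rotvec(degrees=True).round(1)
def frame(z,x):
    z=np.array(z,float);z/=np.linalg.norm(z); x=np.array(x,float); x=x-z*(x@z); x/=np.linalg.norm(x)
    return np.stack([x,np.cross(z,x),z],1)
def yaw(a): a=np.deg2rad(a); return np.array([np.cos(a),np.sin(a),0])
E
cat > m2.py <<'E'
exec(open('m.py').read().split("for c,P in C.items()")[0])
np.set_printoptions(suppress=True,precision=3)
for c,P in C.items():
    Q=P[(P[:,0]>435)&(P[:,0]<665)&(P[:,1]>165)&(P[:,1]<312)&(P[:,2]>11)&(P[:,2]<22)]
    print(c,'tray',cv2.minAreaRect(Q[:,:2].astype(np.float32)),len(Q))
    Q=box(P,600,241,140,160,182);h=np.hypot(Q[:,0]-600,Q[:,1]-241);l=line(Q[(h>20)&(h<95)]); print(' arm',l[1],l[2],np.rad2deg(np.arctan2(l[2][1],l[2][0])))
    Q=box(P,600,240,25,178,190);print(' cap',Q.min(0),Q.max(0))
    Q=box(P,510,-118,62,197,230);l=line(Q);print(' bail',l,np.rad2deg(np.arctan2(l[2][1],l[2][0])),Q.min(0),Q.max(0))
s=r.get_state();print(s['ee_pos'],R.from_rotvec(s['tcp_rot']).as_matrix(),s['time'])
print(go([599+70*yaw(140)[0],241+70*yaw(140)[1],215],frame([0,0,-1],yaw(140))))
E
python3 m2.py
```

```text
scene tray ((554.2882080078125, 235.15342712402344), (211.67601013183594, 135.6343536376953), 3.7583515644073486) 1057
 arm [556.623 278.128 173.979] [ 0.778 -0.629  0.002] -38.95444796986266
 cap [584.509 227.434 178.106] [613.703 256.721 185.761]
 bail (216, array([ 509.044, -116.006,  200.426]), array([-0.163,  0.987, -0.007]), array([28.961,  3.832,  1.969])) 99.38394455051498 [ 494.091 -167.302  197.046] [522.739 -68.336 206.389]
top tray ((549.6060791015625, 237.97467041015625), (224.59017944335938, 136.4923095703125), 2.4333815574645996) 755
 arm [554.829 276.582 174.361] [-0.781  0.624 -0.005] 141.39464606924474
 cap [586.185 227.366 178.215] [612.911 254.078 187.371]
 bail (229, array([ 508.217, -118.792,  201.261]), array([-0.166,  0.986, -0.   ]), array([28.76 ,  3.81 ,  2.714])) 99.56855540562444 [ 493.945 -166.533  197.005] [522.402 -68.904 210.879]
[124.203 510.104 238.715] [[-0.972  0.237  0.   ]
 [ 0.237  0.972 -0.   ]
 [-0.     0.    -1.   ]] 1.9
(array([-462.2, -118.1,   23.7]), array([ 0. ,  0. , 26.3]))
```

Emit:
send_rows(series=[0.5,-92,-24,5,0,0,5,0.5,-184,-47,9,0,0,10,0.5,-277,-71,14,0,0,15,0.5,-370,-94,19,0,0,20,0.5,-462,-118,24,0,0,25])

```text
time: 2.52
ee_pos: [401.5, 362.3, 223.3]
tcp_rot: [1.045, 2.963, 0.001]
wrist_force: [-0.7, 0.6, 0.4]
opening: 44.5
```

Emit:
send_rows(series=[0.5,0,0,0,0,0,0,0.5,0,0,0,0,0,0,0.5,0,0,0,0,0,0,0.5,0,0,0,0,0,0,0.5,0,0,0,0,0,0])

```text
time: 3.15
ee_pos: [401.0, 362.7, 223.4]
tcp_rot: [1.043, 2.963, 0.001]
wrist_force: [-0.2, 0.2, -0.5]
opening: 44.2
```

```bash
cat > m3.py <<'E'
from h import *
np.set_printoptions(suppress=True,precision=2)
s=r.get_state();print(s['time'],s['ee_pos'],s['opening'],s['wrist_force'],s['joint_positions'])
print(go([599+70*yaw(141)[0],241+70*yaw(141)[1],151],frame([0,0,-1],yaw(141))))
im,d=r.get_image('wrist'); save('w1',im)
for n in ['hook_axis','hook_seat']: print(n,[(x['p'],x['centre']) for x in r.landmark_of('wrist',n)])
E
python3 m3.py
```

```text
3.15 [400.97 362.73 223.4 ] 44.160909143134994 [-0.25  0.21 -0.49] [ 0.52  0.36  1.47  0.    1.31 -0.38]
(array([-160.6,   29.4,   72.4]), array([0. , 0. , 0.2]))
hook_axis [(0.6, [229.6, 318.6, 172.8])]
hook_seat [(0.95, [149.7, 329.1, 177.7]), (0.56, [600.8, 239.2, -3.4])]
```

Emit:
send_rows(series=[0.5,-40,7,2,0,0,0,0.5,-80,15,4,0,0,0,0.5,-120,22,6,0,0,0,0.5,-160,29,8,0,0,0,0.5,-160.6,29.4,8,0,0,0])

```text
time: 3.92
ee_pos: [546.3, 283.2, 214.5]
tcp_rot: [-1.048, -2.961, 0.0]
wrist_force: [-0.5, 0.3, 0.2]
opening: 44.2
```

```bash
sed -i "s/'w1'/'w2'/" m3.py; python3 m3.py
```

```text
3.925 [546.3  283.19 214.52] 44.20924846184908 [-0.45  0.27  0.24] [ 0.29  0.53  1.24  0.    1.37 -0.6 ]
(array([ 2.5,  0.4, 63.5]), array([-0., -0.,  0.]))
hook_axis [(0.48, [757.5, 53.9, 1.3]), (0.39, [599.1, 239.5, -2.1]), (0.18, [365.3, 363.3, -3.5])]
hook_seat [(0.58, [534.7, 291.6, 172.8])]
```

View pics/w2.png

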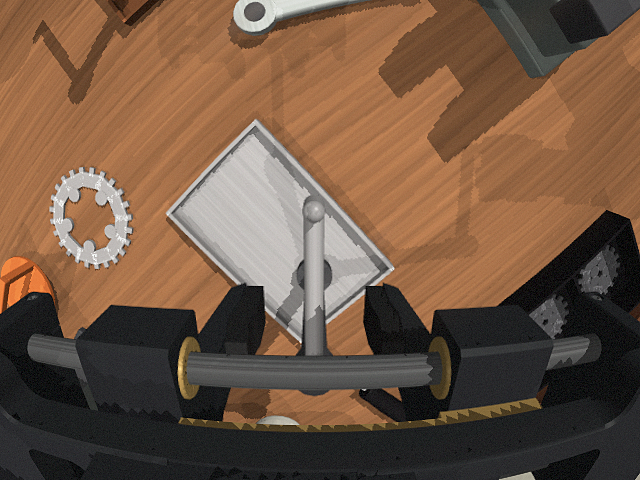

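Emit:
send_rows(series=[0.5,1,0,22,0,0,0,0.5,2,0,44,0,0,0,0.5,2,0,63,0,0,0,0.5,2,0,63,0,0,0,0.1,2,0,63,0,0,0])

```text
time: 4.7
ee_pos: [542.5, 287.1, 153.6]
tcp_rot: [1.042, 2.963, 0.002]
wrist_force: [-0.4, -0.3, 0.0]
opening: 36.0
```

Emit:
send_rows(series=[0,0,0,0,0,0,0,0,0,0,0,0,0,0,0,0,0,0,0,0,0,0,0,0,0,0,0,0,0,0,0,0,0,0,0])

```text
time: 5.32
ee_pos: [542.6, 287.1, 153.9]
tcp_rot: [1.042, 2.962, 0.003]
wrist_force: [-1.8, -0.4, 3.9]
opening: 9.7
```

```bash
python3 - <<'E'
from h import *
s=r.get_state();print(s['ee_pos'],s['opening'],s['wrist_force'])
A=np.array([599,241,s['ee_pos'][2]]); v=s['ee_pos']-A; a0=np.rad2deg(np.arctan2(v[1],v[0])); R0=np.hypot(*v[:2]); print(a0,R0)
for a in np.arange(a0,183.1,(183-a0)/10)[1:]:
    print(round(a,1),*go(A+R0*yaw(a),frame([0,0,-1],yaw(a))))
E
```

```text
[542.59062911 287.12565188 153.89613346] 9.711805505927073 [-1.83570461 -0.37951374  3.91200245]
140.72731034697273 72.86695331279687
145.0 [-0.1 -5.4 -0. ] [ 0.1  0.  -3.7]
149.2 [ -0.7 -10.7  -0. ] [ 0.1  0.  -7.9]
153.4 [ -1.6 -16.   -0. ] [  0.1   0.1 -12.2]
157.6 [ -3.  -21.2  -0. ] [  0.1   0.1 -16.4]
161.9 [ -4.7 -26.3  -0. ] [  0.1   0.1 -20.6]
166.1 [ -6.7 -31.3  -0.1] [  0.1   0.1 -24.8]
170.3 [ -9.2 -36.1  -0.1] [  0.1   0.1 -29.1]
174.5 [-12.  -40.7  -0.1] [  0.1   0.1 -33.3]
178.8 [-15.1 -45.   -0.1] [  0.1   0.1 -37.5]
183.0 [-18.5 -49.2  -0.1] [  0.1   0.1 -41.8]
```

Emit:
send_rows(series=[0,-0.7,-10.7,0,0,0,-8,0,-3,-21.2,0,0,0,-16.5,0,-6.7,-31.3,0,0,0,-25,0,-12,-40.7,0,0,0,-33.3,0,-18.5,-49.2,0,0,0,-41.8])

```text
time: 5.95
ee_pos: [525.4, 236.9, 153.9]
tcp_rot: [0.091, -3.14, -0.001]
wrist_force: [-3.6, -0.4, 3.7]
opening: 9.8
```

```bash
cat > hk.py <<'E'
from h import *
s=r.get_state();print(s['ee_pos'],s['opening'],s['wrist_force'],s['time'])
v=s['ee_pos'][:2]-[599,241]; print(np.rad2deg(np.arctan2(v[1],v[0]))%360,np.hypot(*v)); print(go([599+73*yaw(183)[0],241+73*yaw(183)[1],153.9],frame([0,0,-1],yaw(183))))
E
python3 hk.py
```

```text
[525.39557263 236.88112887 153.85670409] 9.784252719611061 [-3.62620406 -0.37918052  3.73542537] 5.95
183.2029059421081 73.71958239289903
(array([-0.7,  0.3, -0. ]), array([ 0.1, -0. ,  0.3]))
```

Emit:
send_rows(series=[0.5,0,0,0,0,0,0,0.5,0,0,0,0,0,0,0.5,0,0,-20,0,0,0,0.5,0,0,-60,0,0,0,0.5,0,0,-100,0,0,0])

```text
time: 6.58
ee_pos: [525.3, 237.1, 254.8]
tcp_rot: [0.089, -3.14, -0.001]
wrist_force: [0.4, -0.1, -0.8]
opening: 44.5
```

```bash
cat >> h.py <<'E'
yw=9.5
n=np.array([-.5*np.cos(np.deg2rad(yw)),-.5*np.sin(np.deg2rad(yw)),.866]); ys=yaw(90+yw)
M=np.array([538,-112.5,145.]); Bc=M+58*n
E
python3 - <<'E'
from h import *
np.set_printoptions(suppress=True,precision=2)
Rt=frame(-n,ys)
for a in (60,0): print(go(Bc+24*ys+(a-19)*n,Rt), Bc+24*ys+(a-19)*n)
im,d=r.get_image('top'); np.savez('top1.npz',im=im,d=d)
print(r.landmark_of('top','hook_seat')[:2],r.landmark_of('top','hook_axis')[:2])
P=cloud('top',d).reshape(-1,3)
h=np.hypot(P[:,0]-599,P[:,1]-241);Q=P[(h>20)&(h<105)&(P[:,2]>160)&(P[:,2]<178)&(P[:,0]<590)];print(len(Q),Q.mean(0)-[599,241,0])
m=Q.mean(0);v=np.linalg.svd(Q-m,full_matrices=False)[2][0];print(v,np.rad2deg(np.arctan2(v[1],v[0])))
print(r.get_state()['time'],r.get_state()['ee_pos'])
E
```

```text
(array([  59. , -331.3,   23.8]), array([-24.4, -21.9,  81.7])) [485.22 -97.   230.73]
(array([  29.1, -328.1,   75.7]), array([-24.4, -21.9,  81.7])) [514.81 -92.05 178.77]
[{'centre': [141.7, 326.4, 176.6], 'p': 0.59}] [{'centre': [391.9, 81.5, 2.3], 'p': 0.17}]
0 [nan nan nan]<stdin>:8: RuntimeWarning: Mean of empty slice.
  ret = um.true_divide(
<stdin>:9: RuntimeWarning: Mean of empty slice.
Traceback (most recent call last):
IndexError: index 0 is out of bounds for axis 0 with size 0
```

Emit:
send_rows(series=[0.5,6,-35,2,-2.5,-2.2,8.2,0.5,12,-70,5,-5,-4.4,16.4,0.5,18,-105,7,-7.4,-6.6,24.5,0.5,24,-140,9,-9.8,-8.8,32.7,0.5,30,-175,12,-12.2,-11,40.9])

```text
time: 7.35
ee_pos: [505.5, 59.9, 241.6]
tcp_rot: [0.964, 2.778, 0.322]
wrist_force: [0.5, -0.0, -0.8]
opening: 44.0
```

```bash
cat > pre.py <<'E'
from h import *
import sys
np.set_printoptions(suppress=True,precision=2)
s=r.get_state(); print(s['time'],s['ee_pos'],s['joint_positions'],s['wrist_force'],s['opening'])
Rt=frame(-n,ys)
for a in (60,0): print(go(Bc+24*ys+(a-19)*n,Rt))
E
python3 pre.py
```

```text
7.35 [505.5   59.9  241.63] [-0.21  0.14  1.73  0.22  1.07 -1.2 ] [ 0.48 -0.   -0.77] 44.02023271232222
(array([ -81.5, -135. ,  -16.9]), array([-12. , -10.8,  40.4]))
(array([ -96. , -127.4,   40.8]), array([-12. , -10.8,  40.4]))
```

Emit:
send_rows(series=[0.5,-16,-27,-3,-2.4,-2.2,8,0.5,-33,-54,-7,-4.8,-4.3,16.2,0.5,-49,-81,-10,-7.2,-6.5,24.2,0.5,-65,-108,-14,-9.6,-8.6,32.3,0.5,-81.5,-135,-17,-12,-10.8,40.4])

```text
time: 7.98
ee_pos: [484.5, -97.8, 229.5]
tcp_rot: [1.783, 2.093, 0.565]
wrist_force: [-0.8, 1.0, 0.3]
opening: 44.1
```

```bash
python3 pre.py; cat > hk2.py <<'E'
from h import *
np.set_printoptions(suppress=True,precision=2)
for c in ['scene','top']:
    im,d=r.get_image(c); np.savez(c+'1.npz',im=im,d=d)
    print(c,[(round(x['p'],2),np.array(x['centre'])) for k in('hook_axis','hook_seat') for x in r.landmark_of(c,k)[:3]])
    P=cloud(c,d).reshape(-1,3); h=np.hypot(P[:,0]-599,P[:,1]-241)
    Q=P[(h>20)&(h<98)&(P[:,2]>160)&(P[:,2]<184)&(P[:,0]<585)]; m=Q.mean(0); v=np.linalg.svd(Q-m,full_matrices=False)[2][0]
    print(len(Q),m,np.rad2deg(np.arctan2(v[1],v[0])))
    Q=P[(h<120)&(P[:,2]>160)&(P[:,2]<200)]; print(' min x',Q[np.argmin(Q[:,0])],'maxz',Q[Q[:,0]<520].max(0))
    Q=P[(P[:,0]>435)&(P[:,0]<665)&(P[:,1]>165)&(P[:,1]<312)&(P[:,2]>11)&(P[:,2]<20)]
    for lo,hi in((455,500),(500,545),(545,590),(590,640)):
        q=Q[(Q[:,0]>lo)&(Q[:,0]<hi)]; a=q[q[:,1]>280];b=q[q[:,1]<200]; print('  edges',lo,np.median(a[:,1]) if len(a) else 0,np.median(b[:,1]) if len(b) else 0)
E
python3 hk2.py; python3 -c "
from h import *
save('w3',r.get_image('wrist')[0])"
```

```text
7.975 [484.52 -97.82 229.48] [-0.63  0.03  1.95  0.5   0.84 -1.07] [-0.76  0.95  0.31] 44.111373828082236
(array([ 0.7,  1.3, -0.7]), array([ 0. , -0. , -0.4]))
(array([ 0.7,  1.3, 59.3]), array([ 0. , -0. , -0.4]))
scene [(0.93, array([224.2, 323.3, 173.7])), (0.65, array([600.9, 241. , 171.2])), (0.46, array([ 334.6, -204.3,    1.4])), (0.8, array([150.4, 327.6, 172.9])), (0.79, array([522. , 233.4, 179.2]))]
225 [541.5  238.51 174.75] 2.1473746231567237
 min x [490.88 235.39 188.98] maxz [519.79 241.9  194.24]
  edges 455 295.6954073519783 170.3008975277529
  edges 500 298.3442116076569 171.30377072933084
  edges 545 301.61535920324036 175.44288170595271
  edges 590 304.4714208049571 178.64929432988052
top [(0.86, array([228.5, 321.5, 168.7])), (0.71, array([602.5, 234.4, 169.1])), (0.7, array([143.5, 327.1, 177.9])), (0.2, array([ 512.3, -122. ,  191.3]))]
151 [540.84 236.42 174.82] -176.47708447549545
 min x [491.48 236.63 187.65] maxz [518.4  239.7  196.38]
  edges 455 294.24655016016527 174.754106128663
  edges 500 296.5919228743776 172.55813599254716
  edges 545 299.6180331660295 175.44350291800086
  edges 590 302.7484682289758 178.7772250168446
```

View pics/w3.png

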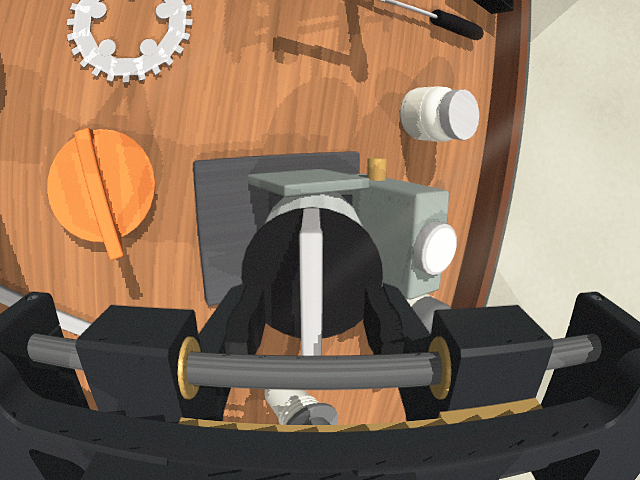

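Emit:
send_rows(series=[0.5,0.5,1,20,0,0,0,0.5,0.5,1,40,0,0,0,0.5,0.5,1,59,0,0,0,0.5,0.5,1,59,0,0,0,0.5,0.5,1,59,0,0,0])

```text
time: 8.95
ee_pos: [515.2, -90.1, 180.6]
tcp_rot: [1.772, 2.102, 0.564]
wrist_force: [0.4, 0.0, -0.6]
opening: 44.3
```

Emit:
send_rows(series=[0.1,0,0,0,0,0,0,0,0,0,0,0,0,0,0,0,0,0,0,0,0,0,0,0,0,0,0,0,0,0,0,0,0,0,0])

```text
time: 9.57
ee_pos: [515.0, -90.1, 180.6]
tcp_rot: [1.772, 2.103, 0.564]
wrist_force: [-5.4, 0.4, 2.6]
opening: 11.5
```

```bash
python3 pre.py
```

```text
9.575 [515.04 -90.1  180.62] [-0.56  0.16  1.95  0.55  0.7  -1.1 ] [-5.36  0.36  2.63] 11.471509863783059
(array([ -1.7,  -1.4, -58.7]), array([-0. , -0.1,  0.2]))
(array([-1.9, -1.4,  1.3]), array([-0. , -0.1,  0.2]))
```

Emit:
send_rows(series=[0,0,-0.7,-5,0,0,0,0,0,-1,-15,0,0,0,0,0,-1,-30,0,0,0,0,0,-1,-60,0,0,0,0,0,-1,-100,0,0,0])

```text
time: 10.2
ee_pos: [463.9, -98.7, 267.9]
tcp_rot: [1.772, 2.103, 0.563]
wrist_force: [-0.9, -0.6, -1.2]
opening: 11.5
```

```bash
cat > hp.py <<'E'
from h import *
np.set_printoptions(suppress=True,precision=2)
s=r.get_state(); print(s['time'],s['ee_pos'],s['joint_positions'],s['wrist_force'],s['opening'])
# hook dir 183.3, cover centre at distance D from post, crossbar dir (tool x) = yaw 93.3
a=183.3; x=yaw(a-90); A=np.array([599,240.7,0]); Rt=frame([0,0,-1],x)
for D,zb in ((165,205),(80,205),(80,181)):   # zb: crossbar centre height
    p=A+D*yaw(a)+G*x; p[2]=zb-19
    print(D,zb,p,go(p,Rt))
E
sed -i 's/^np.set/G=24\nnp.set/' hp.py; python3 hp.py; python3 -c "
from h import *
im,d=r.get_image('scene'); save('s2',im,(180,100,380,300),3)"
```

```text
10.2 [463.9  -98.66 267.87] [-0.66 -0.06  1.93  0.47  0.95 -1.05] [-0.93 -0.62 -1.19] 11.509168137830708
165 205 [432.89 255.16 186.  ] (array([353.9, -15.4,  85.8]), array([29.9, -1.7,  6.3]))
80 205 [517.75 260.06 186.  ] (array([344.3,  57.8, 128. ]), array([29.9, -1.7,  6.3]))
80 181 [517.75 260.06 162.  ] (array([344.3,  45.8, 148.8]), array([29.9, -1.7,  6.3]))
```

View pics/s2.png

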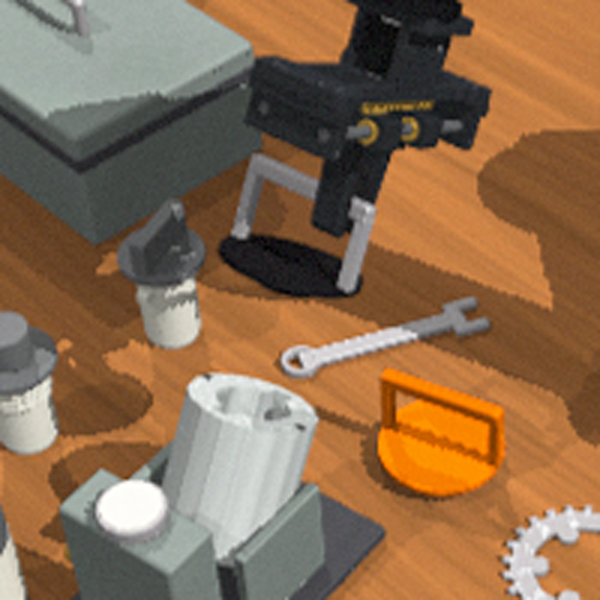

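```bash
sed -i 's/^G=24/G=25.5/; s/((165,205)/((190,205)/' hp.py; python3 hp.py
```

```text
10.25 [463.83 -99.49 272.59] [-0.67 -0.06  1.93  0.47  0.96 -1.05] [1.07 0.09 3.36] 11.31665049349864
190 205 [407.85 255.22 186.  ] (array([359.5, -38.4,  75.7]), array([30.2, -1.4,  6.4]))
80 205 [517.66 261.55 186.  ] (array([347.1,  56. , 130.8]), array([30.2, -1.4,  6.4]))
80 181 [517.66 261.55 162.  ] (array([347.2,  43.9, 151.6]), array([30.2, -1.4,  6.4]))
```

Emit:
send_rows(series=[0,40,-4,8,4,0,1,0,90,-10,18,9,0,2,0,145,-16,30,15,0,3,0,200,-22,42,21,0,4,0,255,-28,54,27,0,5.5])

```text
time: 10.88
ee_pos: [423.2, 153.7, 210.9]
tcp_rot: [2.118, 2.29, 0.085]
wrist_force: [0.8, -0.7, -1.0]
opening: 11.4
```

```bash
python3 hp.py
```

```text
10.875 [423.22 153.75 210.9 ] [ 0.07  0.14  1.79  0.02  1.15 -0.01] [ 0.84 -0.68 -0.95] 11.396331257962546
190 205 [407.85 255.22 186.  ] (array([101.8,  -8.8,  26.6]), array([ 3.1, -1.3,  1.1]))
80 205 [517.66 261.55 186.  ] (array([ 99.5, 101. ,  32.5]), array([ 3.1, -1.3,  1.1]))
80 181 [517.66 261.55 162.  ] (array([99. , 99.7, 56.5]), array([ 3.1, -1.3,  1.1]))
```

Emit:
send_rows(series=[0,30,-3,8,1,0,0.5,0,60,-6,16,2,-1,1,0,90,-8,24,3,-1.3,1.1,0,101.8,-8.8,26.6,3.1,-1.3,1.1,0,101.8,-8.8,26.6,3.1,-1.3,1.1])

```text
time: 11.5
ee_pos: [407.9, 255.2, 186.2]
tcp_rot: [2.154, 2.286, -0.001]
wrist_force: [0.2, -0.6, -1.3]
opening: 11.4
```

```bash
python3 hp.py; python3 - <<'E'
from h import *
np.set_printoptions(suppress=True,precision=2)
im,d=r.get_image('scene'); save('s3',im,(280,200,480,350),4)
print([(x['p'],np.array(x['centre'])) for k in('bail','cover','hook_axis','hook_seat') for x in r.landmark_of('scene',k)[:3]])
P=cloud('scene',d).reshape(-1,3)
Q=P[(abs(P[:,0]-408)<30)&(abs(P[:,1]-230)<70)&(P[:,2]>203)&(P[:,2]<225)]
print('bail pts',Q.min(0),Q.max(0),len(Q))
Q=P[(abs(P[:,0]-408)<70)&(abs(P[:,1]-230)<70)&(P[:,2]>130)&(P[:,2]<170)]
print('disc pts',Q.min(0),Q.max(0),len(Q))
E
```

```text
11.5 [407.87 255.18 186.19] [ 0.32  0.27  1.7  -0.    1.17  0.26] [ 0.23 -0.6  -1.35] 11.437056402908297
190 205 [407.85 255.22 186.  ] (array([ 0. , -0. ,  0.2]), array([0. , 0. , 0.1]))
80 205 [517.66 261.55 186.  ] (array([ -0.1, 110. ,   0.2]), array([0. , 0. , 0.1]))
80 181 [517.66 261.55 162.  ] (array([ -0.1, 110. ,  24.2]), array([0. , 0. , 0.1]))
[(0.96, array([386.7, -76.3,  70.3])), (0.88, array([410.6, 232.5, 138.5])), (0.79, array([390. , -77.4,   9.1])), (0.27, array([ 535.7, -110.7,   -1.9])), (0.87, array([226.4, 323.6, 173.6])), (0.77, array([599.9, 239.8, 172.6])), (0.73, array([396.9,  75. ,   1.6])), (0.74, array([146.4, 326.5, 173.1])), (0.64, array([520.8, 235.5, 176.1]))]
bail pts [402.53 179.01 203.49] [427.83 278.9  213.89] 93
disc pts [377.09 183.33 144.22] [460.7  279.55 169.92] 787
```

View pics/s3.png

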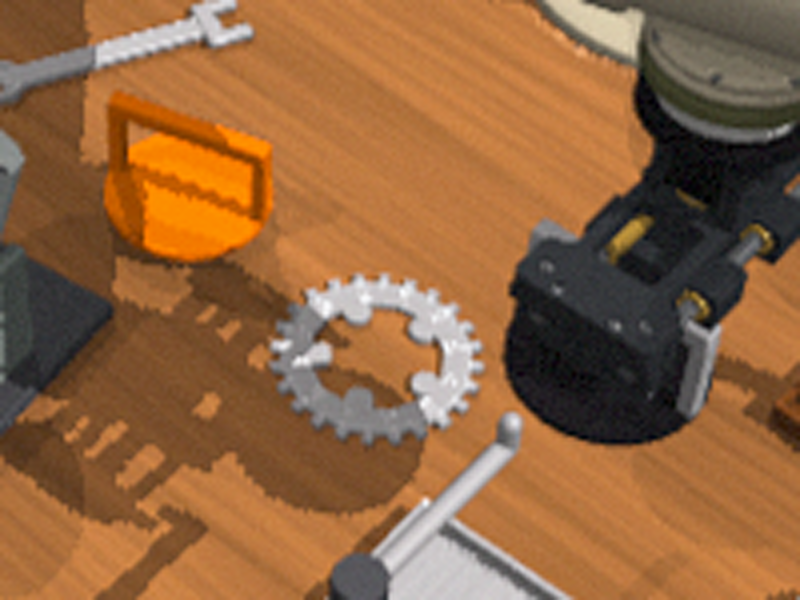

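Emit:
send_rows(series=[0,0,12,-3,0,0,0,0,0,37,-3,0,0,0,0,0,62,-3,0,0,0,0,0,87,-3,0,0,0,0,0,110,-3,0,0,0])

```text
time: 12.38
ee_pos: [519.7, 260.4, 189.5]
tcp_rot: [2.157, 2.283, 0.0]
wrist_force: [-0.5, 0.8, -1.3]
opening: 11.8
```

```bash
python3 hp.py; python3 - <<'E'
from h import *
im,d=r.get_image('scene'); save('s4',im,(300,240,460,400),4)
E
```

```text
12.375 [519.69 260.42 189.53] [ 0.26  0.48  1.39 -0.    1.27  0.21] [-0.46  0.84 -1.34] 11.779852010300303
190 205 [407.85 255.22 186.  ] (array([   1.1, -112. ,    3.4]), array([ 0.1,  0. , -0.1]))
80 205 [517.66 261.55 186.  ] (array([ 1.2, -2. ,  3.5]), array([ 0.1,  0. , -0.1]))
80 181 [517.66 261.55 162.  ] (array([ 1.3, -2. , 27.5]), array([ 0.1,  0. , -0.1]))
```

View pics/s4.png

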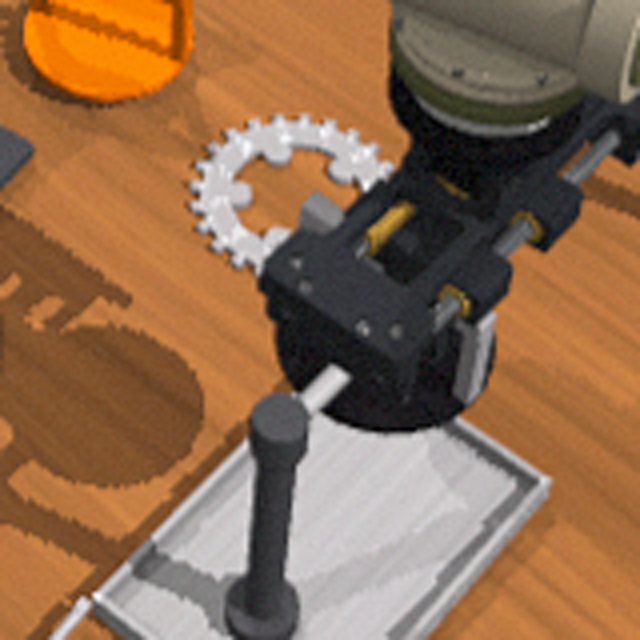

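Emit:
send_rows(series=[0,1,-2,8,0,0,0,0,1,-2,16,0,0,0,0,1,-2,22,0,0,0,0,1,-2,25,0,0,0,0,1,-2,25,0,0,0])

```text
time: 13.05
ee_pos: [519.5, 261.0, 164.3]
tcp_rot: [2.157, 2.281, 0.002]
wrist_force: [-0.2, -0.5, -1.6]
opening: 11.5
```

Emit:
send_rows(series=[0,0,0,0.5,0,0,0,0,0,0,1,0,0,0,0,0,0,1.5,0,0,0,0,0,0,2,0,0,0,0,0,0,2,0,0,0])

```text
time: 13.68
ee_pos: [519.7, 261.1, 162.6]
tcp_rot: [2.157, 2.281, 0.003]
wrist_force: [-0.6, -0.4, 2.1]
opening: 11.1
```

Emit:
send_rows(series=[0.17,0,0,0.5,0,0,0,0.2,0,0,0.5,0,0,0,0.3,0,0,0.5,0,0,0,0.35,0,0,0.5,0,0,0,0.35,0,0,0.5,0,0,0])

```text
time: 14.3
ee_pos: [519.7, 261.1, 162.1]
tcp_rot: [2.157, 2.281, 0.002]
wrist_force: [0.4, 0.6, -0.4]
opening: 30.7
```

Emit:
send_rows(series=[0.35,0,0,-5,0,0,0,0.35,0,0,-15,0,0,0,0.35,0,0,-35,0,0,0,0.35,0,0,-70,0,0,0,0.35,0,0,-100,0,0,0])

```text
time: 14.92
ee_pos: [519.4, 261.2, 264.2]
tcp_rot: [2.156, 2.281, 0.004]
wrist_force: [-0.1, 0.5, -0.2]
opening: 30.8
```

```bash
cat > ct.py <<'E'
from h import *
np.set_printoptions(suppress=True,precision=2)
s=r.get_state(); print(s['time'],s['ee_pos'],s['joint_positions'],s['wrist_force'],s['opening'])
Rt=frame([0,0,-1],yaw(199.5))
for z in (230,86+0): print(go([448,-337,z],Rt))
E
python3 ct.py; python3 - <<'E'
from h import *
np.set_printoptions(suppress=True,precision=2)
im,d=r.get_image('scene'); save('s5',im,(300,240,460,400),4)
print([(x['p'],np.array(x['centre'])) for k in('socket','slot','notch') for c in ('scene','top') for x in ([r.get_image(c)] and r.landmark_of(c,k)[:2])])
E
```

```text
14.925 [519.4  261.19 264.21] [ 0.27  0.42  1.28 -0.    1.44  0.21] [-0.08  0.47 -0.19] 30.84933983335376
(array([-593.2, -104.9,   34. ]), array([   0.1,    0.2, -106.3]))
(array([-593.2, -105.5,  178. ]), array([   0.1,    0.2, -106.3]))
[(0.85, array([ 538.6, -111.7,  141. ])), (0.41, array([ 536.4, -111.9,   -2.1])), (0.94, array([ 534.2, -112.8,  145.3])), (0.84, array([ 562. , -110.7,  160.7])), (0.6, array([ 563.9, -110.6,  162.8])), (0.28, array([521.2, 230.5, 179.5])), (0.91, array([ 541.9, -142.6,  145.6])), (0.44, array([ 565.2, -110.2,  159.8])), (0.82, array([ 539.1, -146.6,  141.8]))]
```

View pics/s5.png

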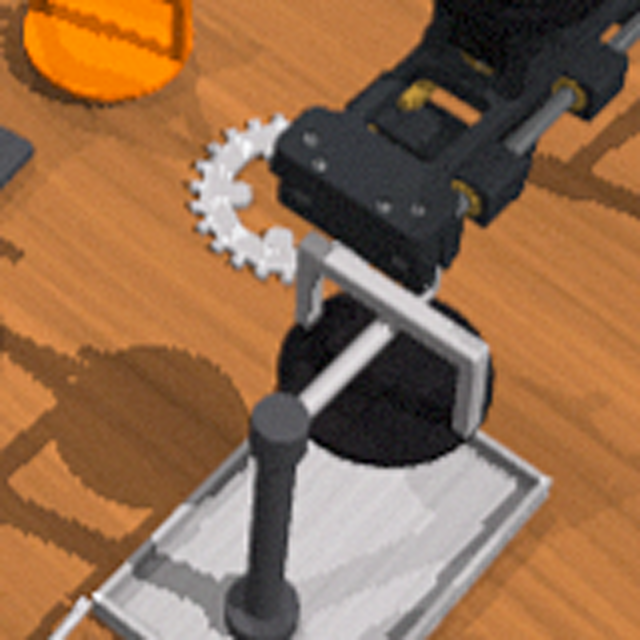

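Emit:
send_rows(series=[0.5,-50,-9,3,0,0,-10,0.5,-105,-18,6,0,0,-20,0.5,-165,-29,9,0,0,-30,0.5,-225,-40,13,0,0,-40,0.5,-285,-50,16,0,0,-50])

```text
time: 16.2
ee_pos: [487.4, -10.5, 246.8]
tcp_rot: [1.037, 2.963, 0.0]
wrist_force: [0.5, -0.6, 0.2]
opening: 43.6
```

```bash
python3 ct.py
```

```text
16.2 [487.45 -10.49 246.83] [-0.26  0.22  1.59  0.    1.32 -1.16] [ 0.5  -0.56  0.24] 43.59553082979499
(array([-172.7, -279.9,   16.9]), array([ -0. ,   0.2, -58.1]))
(array([-172.3, -280.1,  160.9]), array([ -0. ,   0.2, -58.1]))
```

Emit:
send_rows(series=[0.5,-34,-56,3,0,0,-10,0.5,-69,-112,7,0,0,-20,0.5,-104,-168,10,0,0,-30,0.5,-138,-224,13,0,0,-40,0.5,-172,-280,17,0,0,-50])

```text
time: 16.82
ee_pos: [453.2, -292.1, 232.6]
tcp_rot: [-0.271, 3.127, -0.002]
wrist_force: [0.6, 0.0, -0.8]
opening: 44.1
```

```bash
python3 ct.py; cat > wr.py <<'E'
from h import *
np.set_printoptions(suppress=True,precision=2)
def wcloud():
    s=r.get_state(); im,d=r.get_image('wrist'); m=r.camera_model('wrist'); K=np.array(m['mtx']); v,u=np.indices(d.shape)
    a=(u-K[0,2])/K[0,0]; b=(v-K[1,2])/K[1,1]; t=np.hypot(a,b)+1e-9; ray=np.stack([np.tan(t)*a/t,np.tan(t)*b/t,np.ones_like(t)],-1)
    Pc=ray*d[...,None]; Mt=np.array(m['mount']); Pt=Pc@Mt[:3,:3].T+Mt[:3,3]
    Rw=R.from_rotvec(s['tcp_rot']).as_matrix(); P=Pt@Rw.T+s['ee_pos']; P[(d<=0)|(t>1.4)]=np.nan
    return im,d,P
E
python3 - <<'E'
from wr import *
im,d,P=wcloud(); save('w6',im); P=P.reshape(-1,3)
Q=P[(np.hypot(P[:,0]-448,P[:,1]+337)<42)&(P[:,2]>112)&(P[:,2]<130)]
print(len(Q),cv2.minAreaRect(Q[:,:2].astype(np.float32)),Q.max(0),Q.min(0))
print([(x['p'],np.array(x['centre'])) for k in('cartridge','lugs') for x in r.landmark_of('wrist',k)[:2]])
E
```

```text
16.825 [ 453.2  -292.09  232.61] [-0.79  0.35  1.47  0.    1.32 -2.53] [ 0.63  0.02 -0.78] 44.11652219988867
(array([ 12.9, -43.3,   2.6]), array([-0.1,  0.2, -9.6]))
(array([ 13.3, -43.1, 146.6]), array([-0.1,  0.2, -9.6]))
1789 ((446.00799560546875, -338.7599792480469), (64.09547424316406, 15.020299911499023), 20.443077087402344) [ 477.35 -321.56  124.13] [ 414.48 -355.67  112.1 ]
[(0.68, array([ 447.4, -339.7,   -2.6]))]
```

Emit:
send_rows(series=[0.5,6,-22,1,0,0,-5,0.5,13,-44,2,0,0,-10,0.5,13,-44,40,0,0,-10,0.5,13,-44,80,0,0,-10,0.5,13,-44,100,0,0,-10])

```text
time: 17.6
ee_pos: [447.4, -336.0, 130.1]
tcp_rot: [-0.528, 3.096, 0.003]
wrist_force: [0.5, -0.7, 0.5]
opening: 44.1
```

```bash
sed -i 's/yaw(199.5)/yaw(200)/; s/\[448,-337,z\]/[447,-338,z]/; s/86+0/92/' ct.py; python3 ct.py; python3 - <<'E'
from h import *
np.set_printoptions(suppress=True,precision=2)
xs=np.cross(ys,n); print(xs)
for c in ['scene','top']:
    im,d=r.get_image(c); P=cloud(c,d).reshape(-1,3); L=(P-M)@np.stack([xs,ys,n],1)
    rr=np.hypot(L[:,0],L[:,1])
    Q=L[(rr<56)&(abs(L[:,2])<12)]
    # plane refine
    q=Q[(np.hypot(Q[:,0],Q[:,1])<44)&(np.hypot(Q[:,0],Q[:,1])>30)&(abs(Q[:,2])<6)]
    A=np.c_[q[:,:2],np.ones(len(q))]; co=np.linalg.lstsq(A,q[:,2],rcond=None)[0]; res=q[:,2]-A@co; 
    g=abs(res)<3; co=np.linalg.lstsq(A[g],q[g,2],rcond=None)[0]; print(c,'plane',co,len(q))
    Q=Q[abs(Q[:,2]-np.c_[Q[:,:2],np.ones(len(Q))]@co)<3]
    print(' circle',cv2.minEnclosingCircle(Q[:,:2].astype(np.float32)),'pct',np.percentile(Q[:,:2],[1,99],axis=0), len(Q))
E
```

```text
17.6 [ 447.39 -336.    130.07] [-0.85  0.49  1.53  0.    1.12 -2.76] [ 0.51 -0.72  0.49] 44.09609862062441
(array([  0.9,  -1.6, -99.9]), array([ 0.1,  0.1, -0.7]))
(array([ 1.1, -1.8, 38.1]), array([ 0.1,  0.1, -0.7]))
[0.85 0.14 0.5 ]
scene plane [-0.    0.    0.79] 315
 circle ((1.5197070837020874, -2.396681547164917), 49.748451232910156) pct [[-45.28 -45.23]
 [ 47.    44.9 ]] 471
top plane [ 0.   -0.    0.52] 461
 circle ((0.4169268012046814, -1.076948881149292), 47.63177490234375) pct [[-44.36 -45.23]
 [ 45.33  43.  ]] 502
```

Emit:
send_rows(series=[0.5,0.8,-1.5,15,0,0,0,0.5,0.8,-1.5,30,0,0,0,0.5,0.8,-1.5,38,0,0,0,0.5,0.8,-1.5,38,0,0,0,0.5,0.8,-1.5,38,0,0,0])

```text
time: 18.32
ee_pos: [447.1, -337.7, 92.5]
tcp_rot: [-0.528, 3.096, 0.004]
wrist_force: [-0.5, -0.4, -0.0]
opening: 44.3
```

Emit:
send_rows(series=[0.12,0,0,0,0,0,0,0,0,0,0,0,0,0,0,0,0,0,0,0,0,0,0,0,0,0,0,0,0,0,0,0,0,0,0])

```text
time: 18.95
ee_pos: [447.1, -337.7, 92.5]
tcp_rot: [-0.528, 3.097, 0.004]
wrist_force: [-0.3, 0.3, -0.3]
opening: 14.2
```

```bash
python3 ct.py; python3 - <<'E'
from h import *
s=r.get_state(); Rw=R.from_rotvec(s['tcp_rot']); print(s['opening'],'centre in tool:',Rw.inv().apply(np.array([447.9,-337.4,0])-s['ee_pos']))
E
```

```text
18.95 [ 447.08 -337.74   92.54] [-0.86  0.54  1.56  0.    1.04 -2.77] [-0.29  0.25 -0.3 ] 14.151803860598392
(array([   0.1,    0.1, -137.5]), array([ 0.1,  0. , -0.6]))
(array([ 0.2, -0.2,  0.5]), array([ 0.1,  0. , -0.6]))
14.151803860598392 centre in tool: [-0.80734988 -0.17379228 92.53758712]
```

Emit:
send_rows(series=[0,0,0,-20,0,0,0,0,0,0,-60,0,0,0,0,0,0,-105,0,0,0,0,0,0,-150,0,0,0,0,0,0,-185,0,0,0])

```text
time: 19.58
ee_pos: [447.0, -338.1, 279.2]
tcp_rot: [-0.528, 3.096, 0.003]
wrist_force: [1.0, 0.6, -2.2]
opening: 13.8
```

```bash
cat >> h.py <<'E'
xs=np.cross(ys,n); M2=M+.7*xs-.6*ys+.6*n
E
cat > ins.py <<'E'
from h import *
np.set_printoptions(suppress=True,precision=2)
s=r.get_state(); print(s['time'],s['ee_pos'],s['joint_positions'],s['wrist_force'],s['opening'])
Rw=R.from_rotvec(s['tcp_rot']).as_matrix(); Rt=frame(-n,-xs)
print('force tool',Rw.T@s['wrist_force'],'torque',Rw.T@s['torque'])
o=s['ee_pos']+Rw[:,2]*92.5; print('foot in socket',np.array([xs,ys,n])@(o-M2))
for h in (30,): print(h,go(M2+(h+92.5)*n,Rt))
E
python3 ins.py
```

```text
19.575 [ 447.04 -338.1   279.24] [-0.86  0.37  1.32  0.    1.46 -2.77] [ 0.96  0.55 -2.24] 13.814774750294402
force tool [-1.09  0.2   2.24] torque [-0.01 -0.   -0.05]
foot in socket [ -89.7  -206.73   98.98]
30 (array([-100.4,  192.5,   27.7]), array([  2.7, -29.9,   9.6]))
```

Emit:
send_rows(series=[0,-20,40,2,0.5,-6,2,0,-40,80,5,1,-12,4,0,-60,120,10,1.6,-18,6,0,-80,160,18,2.2,-24,8,0,-100,192,26,2.7,-29.9,9.6])

```text
time: 20.2
ee_pos: [477.4, -122.2, 253.3]
tcp_rot: [-0.215, 2.607, 0.058]
wrist_force: [-0.0, -0.1, -2.2]
opening: 13.7
```

```bash
python3 ins.py; python3 - <<'E'
from h import *
np.set_printoptions(suppress=True,precision=2)
s=r.get_state(); Rw=R.from_rotvec(s['tcp_rot']).as_matrix()
for c in ['scene','top']:
    im,d=r.get_image(c); P=cloud(c,d).reshape(-1,3)
    if c=='scene': save('s7',im,(200,120,340,260),4)
    L=(P-s['ee_pos'])@Rw   # tool frame; flange top at z=+3.5, cyl radius 24 below
    Q=L[(np.hypot(L[:,0],L[:,1])<34)&(L[:,2]>25)&(L[:,2]<90)]
    if len(Q)>30:
        rr=np.hypot(Q[:,0],Q[:,1]); Q=Q[rr<30]
        from scipy.optimize import least_squares
        f=least_squares(lambda p:np.hypot(Q[:,0]-p[0]-p[2]*(Q[:,2]-60),Q[:,1]-p[1]-p[3]*(Q[:,2]-60))-24,[0,0,0,0],loss='soft_l1'); print(c,'cyl centre in tool',f.x,len(Q))
    Q=L[(np.hypot(L[:,0],L[:,1])<42)&(abs(L[:,2]-6)<6)]; print(c,'flange pct',np.percentile(Q,[2,98],axis=0),len(Q))
    L=(P-M2)@np.stack([xs,ys,n],1); Q=L[(np.hypot(L[:,0],L[:,1])<56)&(abs(L[:,2])<4)]; print(c,'rim pct',np.percentile(Q,[1,99],axis=0),len(Q))
E
```

```text
20.2 [ 477.4  -122.17  253.34] [-0.69  0.01  1.91  0.5   0.92 -2.67] [-0.02 -0.08 -2.15] 13.745791333901046
force tool [ 1.11 -0.07  1.85] torque [ 0.03  0.37 -0.  ]
foot in socket [ 0.64  1.04 31.41]
30 (array([ 0.3, -1.1,  1.4]), array([-0. ,  0.2, -0.1]))
scene cyl centre in tool [ 0.73 -0.06  0.02 -0.01] 666
scene flange pct [[-36.34 -30.99   1.96]
 [ 28.5   35.87   8.74]] 265
scene rim pct [[-45.94 -44.82  -3.79]
 [ 45.23  45.7    2.6 ]] 503
top cyl centre in tool [0.65 4.6  0.02 0.  ] 170
top flange pct [[-34.47 -28.89   0.9 ]
 [  7.02  38.79  10.1 ]] 304
top rim pct [[-31.17 -45.67  -3.76]
 [ 45.25  44.24   3.81]] 444
```

View pics/s7.png

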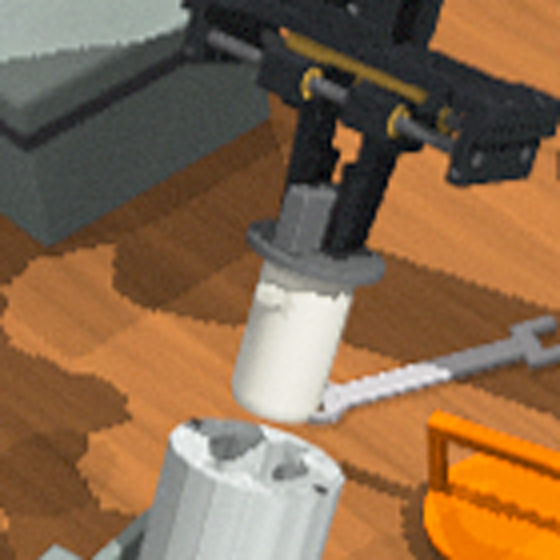

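Emit:
send_rows(series=[0,-0.3,-1.1,10,0,0,0,0,-0.3,-1.1,20,0,0,0,0,-0.3,-1.1,28,0,0,0,0,-0.3,-1.1,36,0,0,0,0,-0.3,-1.1,42,0,0,0])

```text
time: 20.92
ee_pos: [497.8, -118.2, 215.3]
tcp_rot: [-0.218, 2.611, 0.062]
wrist_force: [0.6, -1.2, -1.1]
opening: 13.8
```

```bash
python3 ins.py
```

```text
20.925 [ 497.78 -118.22  215.31] [-0.65  0.1   1.92  0.52  0.82 -2.69] [ 0.6  -1.23 -1.12] 13.819835711529972
force tool [ 0.22 -1.32  1.16] torque [ 0.23  0.51 -0.02]
foot in socket [ -0.77   1.9  -11.9 ]
30 (array([ -0.7,  -1.5, -41.9]), array([ 0.2, -0. ,  0. ]))
```

Emit:
send_rows(series=[0,-0.5,-1.4,4,0.2,0,0,0,-0.5,-1.4,14,0.2,0,0,0,-0.5,-1.4,24,0.2,0,0,0,-0.5,-1.4,34,0.2,0,0,0,-0.5,-1.4,43,0.2,0,0])

```text
time: 21.55
ee_pos: [519.9, -115.7, 177.6]
tcp_rot: [-0.217, 2.611, 0.058]
wrist_force: [-0.6, 0.0, -2.3]
opening: 13.5
```

```bash
python3 ins.py
```

```text
21.55 [ 519.88 -115.72  177.59] [-0.61  0.19  1.92  0.56  0.72 -2.72] [-0.61  0.01 -2.27] 13.525544688710815
force tool [1.65 0.11 1.66] torque [0.03 0.42 0.08]
foot in socket [ -0.42   0.42 -55.67]
30 (array([ -0.3,  -0.4, -85.7]), array([ 0., -0.,  0.]))
```

Emit:
send_rows(series=[0,-0.3,-0.4,3,0,0,0,0,-0.3,-0.4,6,0,0,0,0,-0.3,-0.4,9,0,0,0,0,-0.3,-0.4,12,0,0,0,0,-0.3,-0.4,14.5,0,0,0])

```text
time: 22.18
ee_pos: [527.4, -114.9, 165.1]
tcp_rot: [-0.217, 2.611, 0.058]
wrist_force: [-0.6, 0.1, -2.0]
opening: 13.5
```

```bash
python3 ins.py
```

```text
22.175 [ 527.43 -114.86  165.11] [-0.6   0.23  1.92  0.58  0.69 -2.73] [-0.63  0.1  -1.99] 13.476181688128658
force tool [1.51 0.21 1.42] torque [0.04 0.53 0.03]
foot in socket [ -0.08   0.01 -70.27]
30 (array([   0.1,   -0. , -100.3]), array([-0., -0.,  0.]))
```

Emit:
send_rows(series=[0,0,0,3,0,0,0,0,0,0,6,0,0,0,0,0,0,9,0,0,0,0,0,0,11,0,0,0,0,0,0,11,0,0,0])

```text
time: 22.8
ee_pos: [532.9, -114.1, 155.7]
tcp_rot: [-0.217, 2.611, 0.057]
wrist_force: [-4.0, -1.0, 2.8]
opening: 13.8
```

```bash
python3 ins.py
```

```text
22.8 [ 532.94 -114.11  155.69] [-0.59  0.25  1.92  0.59  0.66 -2.74] [-4.   -1.02  2.85] 13.842284961308193
force tool [ 2.14 -0.35 -4.52] torque [-0.05  0.78 -0.02]
foot in socket [  0.05  -0.19 -81.22]
30 (array([   0.2,    0.1, -111.2]), array([-0., -0.,  0.]))
```

Emit:
send_rows(series=[0,0,0,0.5,0,0,0,0,0,0,1,0,0,0,0,0,0,1.2,0,0,0,0,0,0,1.2,0,0,0,0,0,0,1.2,0,0,0])

```text
time: 23.42
ee_pos: [533.5, -114.1, 154.8]
tcp_rot: [-0.217, 2.611, 0.057]
wrist_force: [-8.0, -1.6, 4.8]
opening: 13.6
```

```bash
for i in 1 2; do python3 ins.py; done
```

```text
23.425 [ 533.48 -114.13  154.85] [-0.59  0.25  1.92  0.59  0.66 -2.74] [-7.97 -1.56  4.84] 13.60047939894148
force tool [ 4.62 -0.23 -8.25] torque [-0.16  0.95  0.03]
foot in socket [  0.1   -0.32 -82.21]
30 (array([   0.2,    0.2, -112.2]), array([-0., -0.,  0.]))
23.425 [ 533.48 -114.13  154.85] [-0.59  0.25  1.92  0.59  0.66 -2.74] [-7.97 -1.56  4.84] 13.60047939894148
force tool [ 4.62 -0.23 -8.25] torque [-0.16  0.95  0.03]
foot in socket [  0.1   -0.32 -82.21]
30 (array([   0.2,    0.2, -112.2]), array([-0., -0.,  0.]))
```

Emit:
send_rows(series=[0,0.3,0,0,0,0,7,0,0.3,0,0,0,0,14,0,0.3,0,0,0,0,21,0,0.3,0,0,0,0,28,0,0.3,0,0,0,0,35])

```text
time: 24.05
ee_pos: [533.4, -114.1, 155.1]
tcp_rot: [0.588, 2.578, 0.269]
wrist_force: [-4.5, 0.7, 4.7]
opening: 13.6
```

```bash
cat >> ins.py <<'E'
t=Rw.T@np.stack([-xs,ys],1); print('turned',np.rad2deg(np.arctan2(Rw[:,0]@-ys,Rw[:,0]@-xs)), 'z tilt',np.rad2deg(np.arccos(-Rw[:,2]@n)))
E
python3 ins.py
```

```text
24.05 [ 533.39 -114.11  155.08] [-0.59  0.25  1.92  0.59  0.66 -2.13] [-4.48  0.72  4.66] 13.648648057641168
force tool [ 1.97  0.38 -6.18] torque [ 0.16  0.65 -0.09]
foot in socket [  0.2   -0.28 -81.96]
30 (array([   0.2,    0. , -112. ]), array([ -0. ,   0. , -35.2]))
turned -35.18774034226495 z tilt 0.3820118145606843
```

Emit:
send_rows(series=[0,0,0,0,0,0,10,0,0,0,0,0,0,20,0,0,0,0,0,0,30,0,0,0,0,0,0,40,0,0,0,0,0,0,50])

```text
time: 24.68
ee_pos: [533.2, -113.8, 155.0]
tcp_rot: [1.685, 2.157, 0.541]
wrist_force: [-6.9, -0.8, 3.8]
opening: 13.7
```

```bash
python3 ins.py
```

```text
24.675 [ 533.18 -113.82  155.05] [-0.59  0.25  1.92  0.59  0.66 -1.25] [-6.92 -0.79  3.8 ] 13.735962956265343
force tool [ 0.69 -4.08 -6.76] torque [ 1.07  0.25 -0.16]
foot in socket [ -0.01   0.1  -81.91]
30 (array([  -0.1,   -0.1, -111.9]), array([ -0. ,  -0. , -85.5]))
turned -85.47981551215148 z tilt 0.3803446847973873
```

Emit:
send_rows(series=[0,0,0,0,0,0,2,0,0,0,0,0,0,4.5,0,0,0,0,0,0,4.5,0,0,0,-2,0,0,4.5,0,0,0,-4,0,0,4.5])

```text
time: 25.3
ee_pos: [531.1, -114.1, 158.5]
tcp_rot: [1.776, 2.099, 0.562]
wrist_force: [-4.3, -0.9, 0.8]
opening: 13.8
```

```bash
python3 ins.py
```

```text
25.3 [ 531.07 -114.1   158.47] [-0.59  0.24  1.92  0.59  0.67 -1.17] [-4.25 -0.9   0.76] 13.762598991908439
force tool [-0.19 -3.38 -2.83] torque [ 0.89  0.02 -0.06]
foot in socket [ -0.16   0.19 -77.88]
30 (array([  -0.1,    0.1, -107.9]), array([ -0.,  -0., -90.]))
turned -89.9757334134514 z tilt 0.3816498718110538
```

Emit:
send_rows(series=[0,0,0,-1,0,0,0,0,0,0,-2,0,0,0,0,0,0,-3,0,0,0,0,0,0,-4,0,0,0,0,0,0,-4,0,0,0])

```text
time: 25.92
ee_pos: [529.4, -114.4, 161.2]
tcp_rot: [1.777, 2.098, 0.562]
wrist_force: [9.8, -1.2, -11.9]
opening: 13.3
```

```bash
python3 ins.py
```

```text
25.925 [ 529.42 -114.36  161.15] [-0.59  0.24  1.92  0.58  0.68 -1.16] [  9.82  -1.21 -11.9 ] 13.328983307337849
force tool [-2.82  2.28 15.05] torque [-0.02 -0.36 -0.05]
foot in socket [ -0.28   0.22 -74.73]
30 (array([  -0.1,    0.2, -104.7]), array([ -0.,  -0., -90.]))
turned -90.0308674413375 z tilt 0.38274008765363665
```

Emit:
send_rows(series=[0,0,0,0.3,0,0,0,0,0,0,0.3,0,0,0,0.3,0,0,0.3,0,0,0,0.4,0,0,0.3,0,0,0,0.4,0,0,0.3,0,0,0])

```text
time: 26.55
ee_pos: [529.7, -114.3, 161.0]
tcp_rot: [1.777, 2.098, 0.562]
wrist_force: [0.2, -0.5, -0.1]
opening: 35.2
```

Emit:
send_rows(series=[0.4,0,0,-8,0,0,0,0.4,0,0,-25,0,0,0,0.4,0,0,-60,0,0,0,0.4,0,0,-110,0,0,0,0.4,0,0,-160,0,0,0])

```text
time: 27.18
ee_pos: [449.7, -127.5, 301.3]
tcp_rot: [1.777, 2.098, 0.562]
wrist_force: [0.0, -0.5, 0.4]
opening: 35.4
```

```bash
python3 ins.py; python3 - <<'E'
from h import *
np.set_printoptions(suppress=True,precision=2)
a=r.get_image('scene'); im,d=a
save('s8',np.hstack([cv2.resize(im[150:310,180:340],(400,400)),cv2.resize(im[260:420,310:470],(400,400))]))
for k in('lugs','cartridge','hook_seat','cover','bail','spare'): print(k,[(round(x['p'],2),np.array(x['centre'])) for x in r.landmark_of('scene',k)[:3]])
P=cloud('scene',d).reshape(-1,3); L=(P-M2)@np.stack([xs,ys,n],1)
Q=L[(np.hypot(L[:,0],L[:,1])<40)&(L[:,2]>33)&(L[:,2]<60)]; print('bar',cv2.minAreaRect(Q[:,:2].astype(np.float32)),'top',np.percentile(Q[:,2],95),'expected 46')
Q=L[(np.hypot(L[:,0],L[:,1])<34)&(L[:,2]>8)&(L[:,2]<20)]; print('flange top',np.median(Q[:,2]),'expected 14')
E
```

```text
27.175 [ 449.68 -127.48  301.31] [-0.75 -0.09  1.88  0.47  1.07 -1.09] [ 0.03 -0.48  0.37] 35.37109568714564
force tool [-0.48  0.14 -0.35] torque [ 0.33  0.01 -0.07]
foot in socket [-0.16  0.38 87.06]
30 (array([-0.4,  0.1, 57.1]), array([ -0.,  -0., -90.]))
turned -90.0163628824569 z tilt 0.3810157810883416
lugs [(0.83, array([ 540.1, -115. ,  142.9]))]
cartridge []
hook_seat [(0.96, array([520.3, 236.9, 177.1])), (0.6, array([755.8, 197.5,   0.4]))]
cover [(0.89, array([391. , -77.5,  14.2])), (0.81, array([517.7, 239.8, 115.9]))]
bail [(0.88, array([387.1, -78.8,  73.2])), (0.69, array([520. , 233.6, 182.7]))]
spare [(0.6, array([ 603.1, -327.2,   -0.7])), (0.24, array([597.8, 237.4,   0.7]))]
bar ((1.9921884536743164, 2.3096256256103516), (18.61225128173828, 66.74030303955078), 2.682161331176758) top 46.97170960261251 expected 46
flange top 14.774082507670325 expected 14
```

View pics/s8.png

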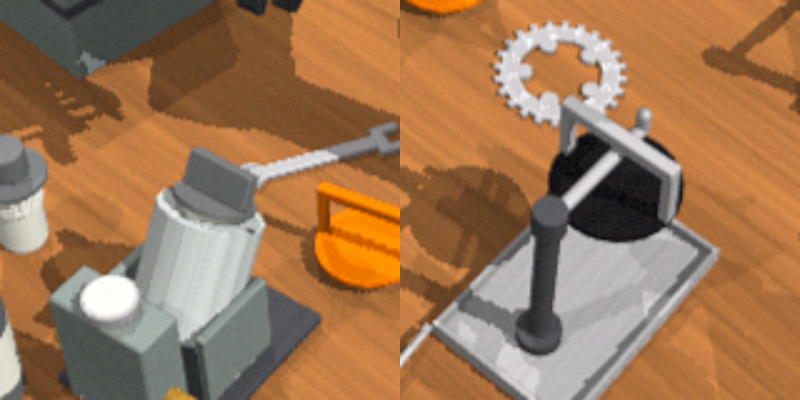

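```bash
python3 -c "
from workcell import r
print(r.sign_off(), r.get_state()['time'])"
```

```text
the job is handed in; nothing more can be done
the job is handed in; nothing more can be done
```

The job is done and handed in at about 27 s of the 72 s allowed. I swung the steel hook out over its tray and hung the black cover on it by its bail. I then put the bar-grip cartridge in the socket, turned it a quarter clockwise, let it click home and let go.

**Cartridge:** When I pulled back on it, it held at about 15 N with the foot 74.7 mm deep (home is 75). The last camera check put the flange top 14.8 mm above the rim and the bar top 47.0 mm above it (expected 14 and 46). The bar measured within 3° of the notch line.

**Hook and cover:** The hook points along about 183°, and the tray's long way measured about 183.8°. The cover hangs still, near the 80 mm seat point.

**Disagreements:**
- The push-down force read about 2 N low at first, then matched the spring after another 1 mm of push.
- In the last picture the network gave no "cartridge" detection, though it still found the lugs, about 2–3 mm from where they should be.
- It also ranked the orange look-alike above the real cover; I left that one alone.

I did not re-measure the other things on the bench one by one. The last close-up showed no sign that the arm had disturbed any of them.

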